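# Latch the end cap of a mandrel case

### The arm

A 6-joint arm with a two-finger parallel gripper is mounted at the origin on the work surface. World frame = base frame: x ahead of the robot, y to its left, z up, the work surface at z = 0. Lengths are in mm, angles in rad, forces in N, time in s.
With the tool pointing down it reaches from about 375 to 900 mm from the base axis. Payload 3.1 kg.
Tool frame: the origin (TCP) lies at the very end of the fingers, on their centre line; the grasp point (between the pads) lies r.grasp_offset behind it (r.grasp_offset is the distance from the TCP to the grasp point, in mm); z points along the fingers, y is the line along which they close (so a half turn about z gives the same grasp; the last joint's range is limited). The gripper opens to 85 mm and grips with 20 to 120 N. Pads are 22 mm wide; open, the fingers measure 114 mm over their backs; the gripper's body (76 mm by 85 mm) begins 54 mm behind the grasp point. The pads swing forward as they close: fully open they stand 13 mm farther back than shut.
Start: joints at [1.145, 0.527, 1.433, -0, 1.181, -0.178], TCP at [152.649, 606.049, 231.31] pointing down, gripper open.
Joint ranges: [-3.08, 3.08], [-0.75, 2.2], [0.22, 2.44], [-1.43, 4.57], [0, 2.65], [-2.85, 2.85]. Speed limits (rad/s): [2.79, 2.79, 3.14, 3.14, 3.14, 3.14].

### API

Orientations are given as a unit quaternion [w, x, y, z].
In Python, from bench import sensors, snapshot, workorder, r gives the robot as it stands.
- The arm moves only by the tool drive_tool, never from a script. Its argument "steps" is text: rows parted by semicolons, each of 6 numbers parted by spaces: the shift along the world's x, y, z in mm, then the turn, a rotation vector about the world's x, y, z in degrees. A call has 1 to 8 rows; each row shifts and turns the commanded pose from where the row before left it; what a row does not reach is not made up. A row lasts 1/8 s, in which the tool goes at most 62.5 mm and 10.7 degrees, less where a joint would pass 70% of its speed; a pose out of reach is approached as far as the arm can. A call is refused whole if a number of a shift passes 62.5 or a number of a turn 10.7, either way. A call with a gripper value outside its range is refused whole. "jaw" is the opening, from 0 (shut) to 1 (fully open), set as the call begins (left out, the last holds). The fingers move at their own pace and stop on an object; "newtons" is the grip in N (left out, the last holds). Time passes only in rows, so rows that do not move let the fingers close. It gives the time, the measured TCP pose, the force, the opening and the grip force at its end, in the units of the state.
- sensors.read_state(): the state, without advancing time (a new reading comes with each control period).
- snapshot(name): name is "scene" or "top" or "wrist"; returns a dict with "image" (480x640x3 uint8, red, green, blue), "mtx" (3x3 intrinsics, pixels), "R" (3x3) and "t" (3): a world point X has camera coordinates R X + t; the wrist camera has in their place "T_tool_cam" (4x4, takes a point from camera to tool coordinates, whose origin is the TCP and whose axes are the flange's). Camera axes: x right, y down, z forward; pixel columns grow to the right and rows downward; lengths in mm; the calibration is good to about 2 mm. A picture is of the moment at which its call begins: read the wrist's pose just before it. There is no depth.
- workorder.hand_in(): hands the job in; it is judged then, once.
The state is a dict: "t": time; "joint_positions": joint angles; "qd": joint speeds; "joint_torque": joint torques, N m; "eef_pos": TCP position; "orientation": TCP orientation; "ft_force": force on the tool from outside, world axes, zero at the start; "wrist_torque": the same for the moment, N m; "grip_width": opening from 0.0 (shut) to 1.0 (fully open); "grasp_force": force on a finger pad.
Only numpy, scipy, OpenCV 4.12 (cv2) and the standard library are available. Lean on these libraries where they do the work, as an engineer would, in place of code of your own. Each camera call takes 0.05 s, during which the arm holds its last target. There are 200 camera calls.

### The job

The end cap of the grey steel case on the bench stands a little way off its seal. Hook the draw latch's loop over the keeper on the cap and pull the loop back until you feel it catch snugly under the keeper's lip, then swing the lever over and press it flat, past centre, so that the latch holds the cap shut by itself. Feel your way: do not yank the loop, hammer the lever or lean on the case, leave the other things on the bench where they are, and let go at the end.

Things in the scene. Friction and masses are not known exactly. Their poses are not given: they have to be found in the camera images.
- case: Grey steel case fixed to the bench, 395 mm long with its end cap, 110 mm wide, top 85 mm above the bench. Origin on the bench under the lever's pivot, mid-width; +x runs along the case away from the cap (the cap end faces the robot), y across, z up. The cap, the last 125 mm at the -x end, slides along x and stands 6 to 18 mm open, not measured. Case and cap take at most 25 N from the robot.
- keeper_shut (a point): Fixed point of the case: where the foot of the keeper post's -x face, at the sill's top (101.5 mm high), comes to lie once the cap is fully shut (71 mm to -x of the pivot). Now the keeper stands 6 to 18 mm farther towards -x: find it by feel or sight. Friction and the seal hold the cap with 30 N or more, so a loop drawn towards +x meets a firm stop at the post. Axes as the case's.
- pivot (a point): Lever pivot, on the case, 109 mm high; axes as the case's. KEEPER on the cap, steel, mid-width: post 18 mm wide (y), 12 thick; lip at its top overhangs it 6 mm to -x, underside 112.5, top 117.5 mm high; sill at its foot, 24 mm wide, top 101.5 mm high, reaches 36 mm from the post's face to -x. The bar belongs between sill and lip, against the post's -x face; it gets in only from the -x side.
- lever_angle (a joint): Latch lever, rad: 0 = shut, flat along the case's +x; grows as its free end swings over towards the keeper (1.57 upright, stop 2.45). Steel plate 28 mm wide, 80 mm long. Friction 0.04 N m keeps it where left. With the loop caught on the keeper it stands at about 0.9 to 1.7; pushing it over takes 5 to 15 N near its end, fading below 0.4; near 0.15 it passes centre and falls flat. Bears 40 N.
- loop_angle (a joint): Angle of loop to lever, rad. (loop_angle - lever_angle) is the loop's slope: from its pin it points to the case's -x and rises by that angle. Its pin is on the lever, from the pivot at 20 mm x (cos, sin)(lever_angle - 0.10) in the case's x, z. The pin is stiff (0.022 N m): swinging the lever while the bar is not under the lip lifts the bar away.
- loop_bar (a point): Middle of the loop's round end bar (6 mm diameter, along the case's y), 95 mm from the loop's pin. To go down past the lip its centre must be 9 mm or more to -x of the post's face; seated, it is 3 mm from that face.
- lever_tip (a point): Point on the lever's top face (the face towards the robot when upright), mid-width, 68 mm along from the pivot; the face lies 13 mm off the pivot line. Lever flat: 122 mm above the bench. Beyond it the end curls up by 0.45 rad.
- loop: The loop: two steel side strips, each 6 mm thick (y) and 9 mm high, 46 mm over their outsides, 34 mm apart, joined by the end bar. Pinch it across (46 mm) from above. Do not pull it against the keeper by hand with more than 25 N. Origin on its pin, x from bar to pin, y as the case's.
- bolt_a: Bystander: dark hexagon-head bolt standing on its head, 57 mm high, 30 mm head; origin at its underside.
- bolt_b: Bystander: dark hexagon-head bolt standing on its head, 47 mm high; origin at its underside.
- bearing: Bystander: steel bearing ring, 52 mm diameter, 15 mm high; origin under its centre.
- magnifier: Bystander: hand magnifier lying flat, 100 mm ring and 100 mm handle along its +x; origin under the lens centre.
- lever: The latch lever itself (see lever_angle): origin on its pivot, x along it to its free end, z out of its top face.

How it is judged:
By the outcome, as a careful person would: the job done as asked, in the order asked, and still so for the second after the job is handed in, with the robot touching nothing.
It also fails if it takes over 72 s, if anything falls off the work surface, if the arm or the gripper's body presses on something with over 40 N, if the wrist force passes 120 N, or if a joint passes its speed limit or range.

## Working session

There is one attempt and no reset: what is moved stays moved. The work goes in short steps, Python scripts to look and compute and a tool call to move; the robot and the scene stay as the last step left them, time stands still between calls to the robot, and variables do not carry over. Pictures are saved under pics/ and viewed, at most 10 in all, crops included, and the job is handed in when it is done.

Besides the shell and the picture viewer there is one more tool, called after "Call:" as name(argument=value, ...) on one line, values as JSON. drive_tool: Moves the arm, as the interface text tells. Its arguments: {"type":"object","properties":{"steps":{"type":"string"},"jaw":{"type":"number"},"newtons":{"type":"number"}},"required":["steps"]}

```bash
ls; mkdir -p pics
cat > h.py <<'E'
import numpy as np, cv2
from bench import sensors, snapshot, workorder, r
def save(n,f):
    s=sensors.read_state(); d=snapshot(n); cv2.imwrite('pics/'+f,cv2.cvtColor(d['image'],cv2.COLOR_RGB2BGR)); d['s']=s; np.save('pics/'+f+'.npy',d,allow_pickle=True); return d
def load(f): return np.load('pics/'+f+'.npy',allow_pickle=True).item()
def cam(d):
    if 'R' in d: return d['R'],np.ravel(d['t'])
    from scipy.spatial.transform import Rotation as Ro
    q=d['s']['orientation']; Rt=Ro.from_quat([q[1],q[2],q[3],q[0]]).as_matrix()
    T=np.eye(4);T[:3,:3]=Rt;T[:3,3]=d['s']['eef_pos']
    W=np.linalg.inv(T@d['T_tool_cam']); return W[:3,:3],W[:3,3]
def ray(d,u,v):
    R,t=cam(d); c=-R.T@t; k=R.T@np.linalg.solve(d['mtx'],[u,v,1.]); return c,k
def onz(d,u,v,z):
    c,k=ray(d,u,v); return c+k*(z-c[2])/k[2]
def proj(d,X):
    R,t=cam(d); p=d['mtx']@(R@np.asarray(X,float)+t); return p[:2]/p[2]
E
python3 - <<'E'
from h import *
a=save('scene','s0.png'); b=save('top','t0.png'); print(r.grasp_offset,sensors.read_state())
for d in(a,b): print(ray(d,320,240))
E
```

```text
pics
18.700000000000003 {'t': 0.1, 'joint_positions': array([ 1.14549508e+00,  5.28370485e-01,  1.43379082e+00,  2.68751598e-05,
        1.18141567e+00, -1.78510920e-01]), 'qd': array([ 0.00057636, -0.0026157 , -0.00137259,  0.00095938,  0.00048605,
        0.00191483]), 'joint_torque': array([-3.33007665e-04, -4.43308640e+01, -1.78585464e+01, -2.74683671e-04,
        3.90188899e-03,  1.80077086e-05]), 'eef_pos': array([152.37924987, 605.46471296, 230.42785739]), 'orientation': array([-3.06873800e-04,  1.23087274e-01,  9.92395354e-01, -9.43590263e-04]), 'ft_force': array([-0.18477084,  0.58519998, -0.22419581]), 'wrist_torque': array([0.01246397, 0.02884583, 0.01662073]), 'grasp_force': 0.0, 'grip_width': 1.0005203668709428}
(array([1058.34859066, -283.44343688,  530.67505468]), array([-0.64398596,  0.45088095, -0.6181927 ]))
(array([473.90156152,  39.35935904, 982.07243126]), array([ 1.33982578e-01,  6.72630524e-04, -9.91012236e-01]))
```

View pics/s0.png

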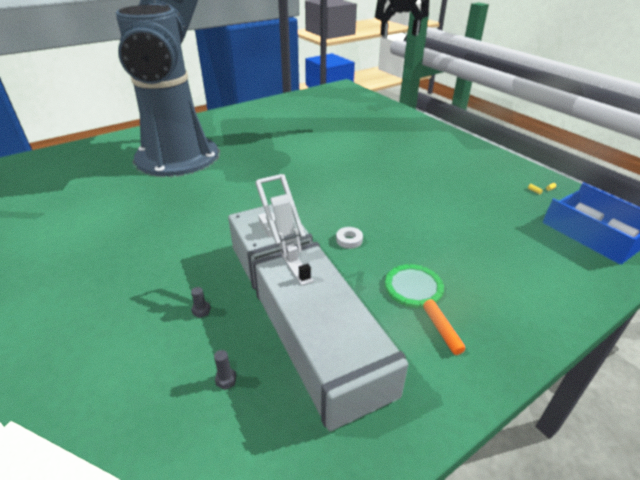

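View pics/t0.png

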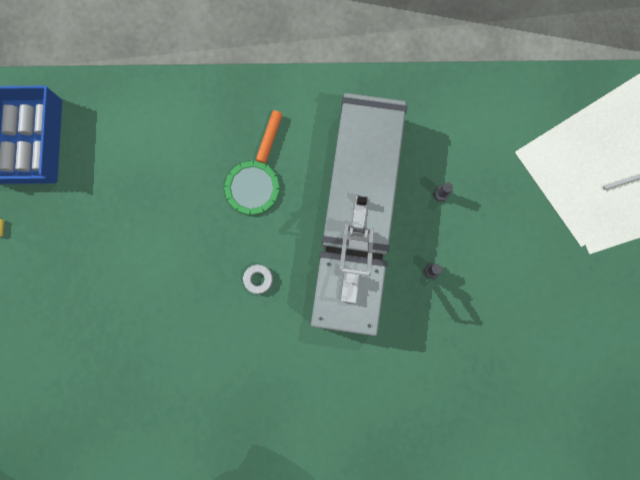

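The case lies about upright in the top view (corners near (344,97), (406,101), (377,333), (312,326)). The lever and loop stand up near (350,230–300).

Run:
```python
from h import *
a=cv2.imread('pics/t0.png')[180:340,290:420]; b=cv2.imread('pics/s0.png')[165:295,220:350]
b=cv2.resize(b,None,fx=4.4,fy=4.4,interpolation=cv2.INTER_CUBIC)[:560,:]
a=cv2.resize(a,None,fx=3.5,fy=3.5,interpolation=cv2.INTER_CUBIC)
b=cv2.resize(b,(340,340)) if 0 else b[:,:344+0] if 0 else b
print(a.shape,b.shape); cv2.imwrite('pics/ta.png',a); cv2.imwrite('pics/sb.png',b)
d=load('t0.png')
for p in [(344,97),(406,101),(377,334),(312,327)]: print(onz(d,*p,85))
```

```text
(560, 455, 3) (560, 572, 3)
[843.94011639  -4.0186306   85.        ]
[ 835.55857585 -110.83606092   85.        ]
[440.34447135 -50.92864372  85.        ]
[452.63709095  54.42522952  85.        ]
```

View pics/ta.png

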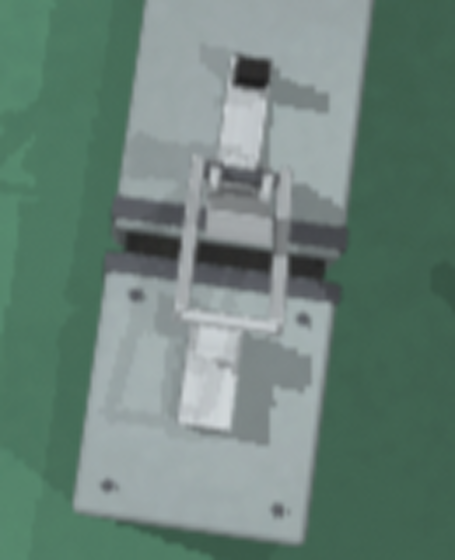

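View pics/sb.png

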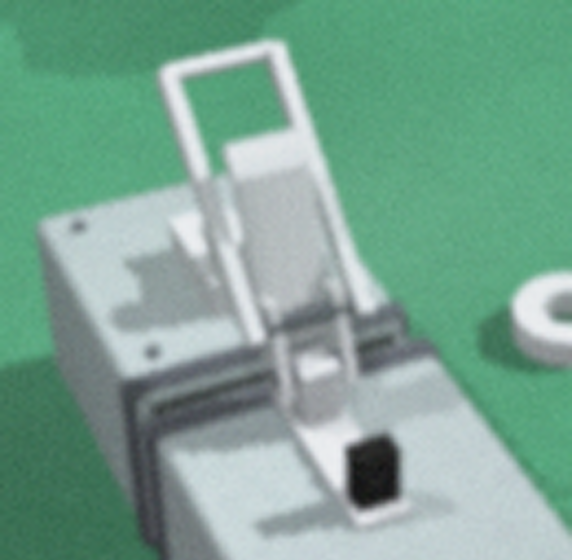

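Top crop: the keeper is at (180–240, 325–430) with the lip's -x edge at y≈365, and the loop bar runs from (180,313) to (280,325). In the scene crop the bar runs from (165,70) to (280,45), so the loop stands up steeply, close along the raised lever.

```bash
cat >> h.py <<'E'
def tri(d1,p1,d2,p2):
    c1,k1=ray(d1,*p1);c2,k2=ray(d2,*p2)
    A=np.stack([k1,-k2],1); s=np.linalg.lstsq(A,c2-c1,rcond=None)[0]
    x1=c1+s[0]*k1;x2=c2+s[1]*k2; return (x1+x2)/2,np.linalg.norm(x1-x2)
E
python3 - <<'E'
from h import *
T=load('t0.png');S=load('s0.png')
ta=lambda u,v:(290+u/3.5,180+v/3.5); sb=lambda u,v:(220+u/4.4,165+v/4.4)
e=np.array([.989,-.1487]);n=np.array([.1487,.989]);o=np.array([446.5,1.75])
def show(nm,X): q=X[:2]-o; print(nm,X.round(1),'case along %.1f across %.1f'%(q@e,q@n))
for nm,a,b in [('barL',(180,314),(168,68)),('barR',(279,325),(279,46)),('leverendL',(206,238),(228,150)),('leverendR',(270,246),(298,136))]:
    X,g=tri(T,ta(*a),S,sb(*b)); show(nm+' %.1f'%g,X)
for nm,p,z in [('lipedgeL',(187,362),117.5),('lipedgeR',(238,367),117.5),('sillL',(180,425),101.5),('sillR',(233,431),101.5),('hinge',(240,180),109),('capedgeL',(105,255),85),('capedgeR',(340,298),85),('caseedgeL',(113,225),85),('caseR',(345,247),85)]:
    show(nm,onz(T,*ta(*p),z))
E
```

```text
barL 37.6 [529.3  -8.  184.9] case along 83.3 across 2.7
barR 39.7 [541.4 -13.9 199.9] case along 96.1 across -1.4
leverendL 23.5 [565.6 -13.7 171.3] case along 120.1 across 2.5
leverendR 26.2 [572.7 -18.4 181.1] case along 127.8 across -1.2
lipedgeL [521.    3.5 117.5] case along 73.4 across 12.8
lipedgeR [518.5 -19.5 117.5] case along 74.4 across -10.3
sillL [493.1   6.6 101.5] case along 45.3 across 11.7
sillR [490.1 -17.7 101.5] case along 46.0 across -12.8
hinge [605.3 -22.7 109. ] case along 160.7 across -0.6
capedgeL [573.7  40.2  85. ] case along 120.1 across 56.9
capedgeR [552.1 -70.5  85. ] case along 115.2 across -55.7
caseedgeL [588.   36.2  85. ] case along 134.8 across 55.2
caseR [576.3 -73.5  85. ] case along 139.6 across -55.1
```

Run:
```python
from h import *
T=load('t0.png');S=load('s0.png')
ta=lambda u,v:(290+u/3.5,180+v/3.5); sb=lambda u,v:(220+u/4.4,165+v/4.4)
e=np.array([.989,-.1487]);n=np.array([.1487,.989]);o=np.array([446.5,1.75])
def show(nm,X): q=X[:2]-o; print(nm,X.round(1),'case along %.1f across %.1f'%(q@e,q@n))
for nm,a,b in [('barL',(180,314),(279,46)),('barR',(279,325),(168,68)),('leverendL',(206,238),(298,136)),('leverendR',(270,246),(228,150)),('blackTL',(235,58),(396,440)),('blackR',(271,62),(350,446))]:
    X,g=tri(T,ta(*a),S,sb(*b)); show(nm+' %.1f'%g,X)
```

```text
barL 1.9 [537.4  10.  190.2] case along 88.7 across 21.7
barR 1.5 [532.2 -31.1 192.3] case along 89.6 across -19.7
leverendL 0.8 [570.8  -2.7 174.7] case along 123.6 across 14.1
leverendR 2.4 [567.2 -29.1 176.6] case along 123.9 across -12.5
blackTL 2.0 [662.  -22.2 111.4] case along 216.7 across 8.3
blackR 1.7 [659.2 -38.5 115. ] case along 216.4 across -8.2
```

The triangulated points agree with the given sizes: bar at case-along 89 and 191 high, lever end at 124 and 176 high, post face about 81, pivot about 162, case yaw -8.5°. The plan has four stages:
1. Push the bar down with closed fingers.
2. Pinch the loop.
3. Pull it towards +x until it catches.
4. Push the lever over.

Call:
drive_tool(steps="27 -44 1 0 0 0.7;27 -44 1 0 0 0.7;27 -44 1 0 0 0.7;27 -44 1 0 0 0.7;27 -44 1 0 0 0.7;27 -44 1 0 0 0.7;27 -44 1 0 0 0.7;27 -44 1 0 0 0.7", jaw=0)

```text
t: 1.1
eef_pos: [369.2, 252.5, 239.2]
orientation: [-0.0, 0.074, 0.997, -0.0]
ft_force: [-0.0, 1.1, 0.5]
grip_width: -0.002
grasp_force: 0.0
```

Call:
drive_tool(steps="27 -44 0 0 0 0;27 -44 0 0 0 0;27 -44 0 0 0 0;27 -44 0 0 0 0;27 -44 0 0 0 0;10 -20 0 0 0 0;0 0 0 0 0 0")

```text
t: 1.98
eef_pos: [513.7, 13.3, 238.9]
orientation: [-0.001, 0.076, 0.997, 0.0]
ft_force: [0.2, 0.4, 0.2]
grip_width: -0.001
grasp_force: 0.0
```

Run:
```python
from h import *
w=save('wrist','w0.png'); print(w['s']['eef_pos'],w['s']['orientation'],w['s']['ft_force'],w['T_tool_cam'])
for n,z,u in [('bar',191,(534.7,-10.5)),('lip',117.5,(519.7,-8)),('hinge',109,(605,-22))]: print(n,proj(w,[*u,z]))
```

```text
[513.65771923  13.25457574 238.8750472 ] [-5.57096574e-04  7.56493606e-02  9.97134295e-01  2.46352119e-04] [0.16008847 0.36344188 0.15150739] [[-1.95571199e-04 -9.63557326e-01 -2.67501854e-01  6.72911257e+01]
 [ 9.99999981e-01 -1.82647948e-04 -7.31936128e-05 -4.61741569e-01]
 [ 2.16675771e-05 -2.67501863e-01  9.63557343e-01 -1.42738100e+02]
 [ 0.00000000e+00  0.00000000e+00  0.00000000e+00  1.00000000e+00]]
bar [289.81835589 300.25336082]
lip [298.15743638 241.33057992]
hinge [299.61715024 333.6656499 ]
```

View pics/w0.png

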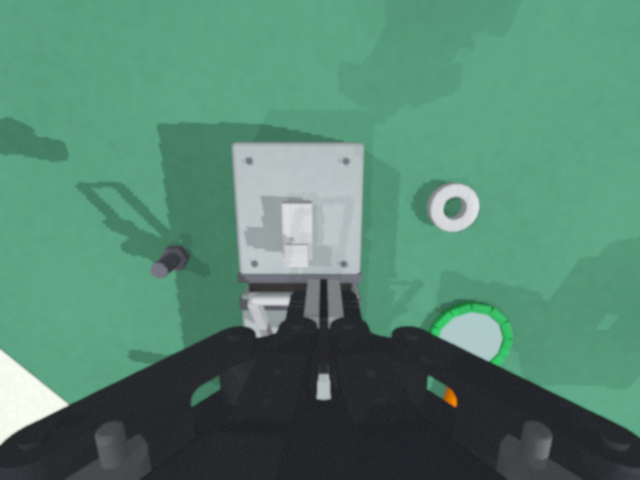

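The wrist view shows the keeper at u 281–312. The sill end is at v≈202, the lip spans v≈244–266, and the bar is at v≈300 behind the fingers, with its left end at u≈246.

```bash
cat >> h.py <<'E'
E=np.array([.989,-.1487]);N=np.array([.1487,.989]);O=np.array([446.5,1.75])
def case(X): q=np.asarray(X)[:2]-O; return np.array([q@E,q@N])
def world(a,c): return O+a*E+c*N
E
python3 - <<'E'
from h import *
w=load('w0.png')
for n,p,z in [('sillL',(281,202),101.5),('sillR',(312,202),101.5),('lipL',(284.5,245),117.5),('lipR',(309,245),117.5),('lipback',(297,267),117.5),('barLend',(246,300),191),('capL',(233.5,143),85),('capR',(363.5,143),85)]:
    X=onz(w,*p,z); print(n,X.round(1),case(X).round(1))
print(case(w['s']['eef_pos']),world(85,0),world(60,0),world(65,0),world(162,0))
E
```

```text
sillL [489.4 -17.9 101.5] [ 45.4 -13.1]
sillR [493.2   6.8 101.5] [45.4 11.9]
lipL [521.  -19.1 117.5] [76.8 -9.6]
lipR [ 5.240e+02 -1.000e-01  1.175e+02] [76.9  9.7]
lipback [540.7 -12.6 117.5] [95.2 -0.1]
barLend [530.6 -36.2 191. ] [ 88.8 -25. ]
capL [438.1 -49.8  85. ] [ -0.6 -52.3]
capR [454.2  55.2  85. ] [-0.3 54. ]
[64.70825391 21.36437826] [530.565  -10.8895] [505.84   -7.172] [510.785   -7.9155] [606.718  -22.3394]
```

Call:
drive_tool(steps="9 -12 -10 0 0 0;8 -12 -10 0 0 0;0 0 -8 0 0 0;0 0 -8 0 0 0;0 0 -7 0 0 0;-2 0.3 -6 0 0 0;-3 0.4 -6 0 0 0;-3 0.4 -6 0 0 0")

```text
t: 3.02
eef_pos: [522.3, -8.7, 178.0]
orientation: [0.0, 0.074, 0.997, -0.0]
ft_force: [0.3, 0.1, 0.2]
grip_width: 0.001
grasp_force: 0.1
```

Run:
```python
from h import *
S=save('scene','s1.png'); b=cv2.imread('pics/s1.png')[150:290,210:370]
cv2.imwrite('pics/s1c.png',cv2.resize(b,None,fx=4,fy=4,interpolation=cv2.INTER_CUBIC)); print(S['s']['ft_force'],S['s']['eef_pos'])
```

```text
[0.33367269 0.10343324 0.20416303] [522.34636831  -8.72733023 178.0347841 ]
```

View pics/s1c.png

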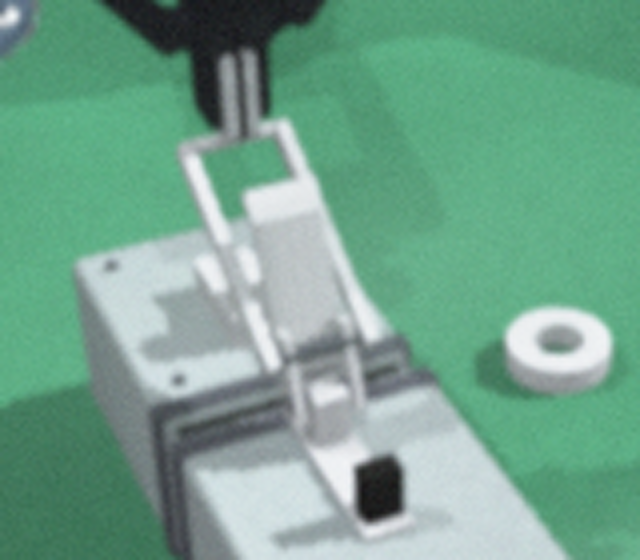

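The fingertips sit on the middle of the bar (crop 185–290, 120–150), which has come down a little. The lever has not moved, so I carry on down the arc.

Call:
drive_tool(steps="-3 0.5 -6 0 0 0;-3 0.4 -6 0 0 0;-2 0.3 -6 0 0 0;-2 0.3 -6 0 0 0;-2 0.3 -6 0 0 0;-1 0.2 -6 0 0 0;-1 0.1 -6 0 0 0;-1 0.1 -6 0 0 0")

```text
t: 4.08
eef_pos: [507.7, -6.7, 129.9]
orientation: [0.0, 0.074, 0.997, -0.0]
ft_force: [-0.7, -0.8, -0.4]
grip_width: 0.001
grasp_force: 0.0
```

Call:
drive_tool(steps="0 0 -6 0 0 0;0 0 -6 0 0 0;0 0 -5 0 0 0;0 0 -2 0 0 0;0 0 0 0 0 0")

```text
t: 4.7
eef_pos: [507.6, -6.7, 111.2]
orientation: [-0.0, 0.074, 0.997, 0.0]
ft_force: [0.1, -1.5, -0.7]
grip_width: 0.003
grasp_force: 0.0
```

Run:
```python
from h import *
S=save('scene','s2.png'); save('wrist','w2.png'); b=cv2.imread('pics/s2.png')[150:290,210:310];
c=cv2.imread('pics/w2.png')[100:380,180:420]
c=cv2.resize(c,None,fx=2,fy=2,interpolation=cv2.INTER_CUBIC);b=cv2.resize(b,None,fx=4,fy=4,interpolation=cv2.INTER_CUBIC)[:560,:320]
cv2.imwrite('pics/s2c.png',np.hstack([b,c])); print(S['s']['ft_force'],S['s']['eef_pos'],case(S['s']['eef_pos']))
```

```text
[ 0.0640918  -1.49876676 -0.74910554] [507.59354488  -6.65615452 111.18073059] [61.67151106  0.7709233 ]
```

View pics/s2c.png

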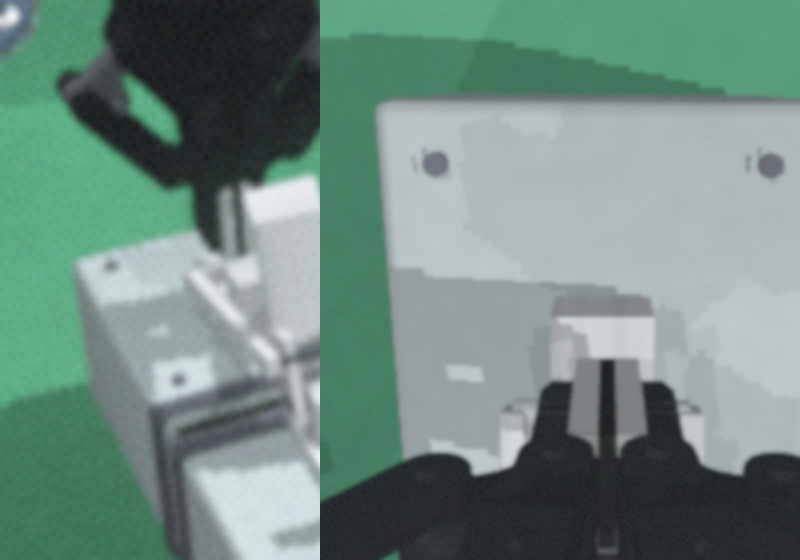

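Run:
```python
from h import *
w=load('w2.png')
for n,p in [('barL',(271,305)),('barR',(372,305))]:
    for z in (108,):
        X=onz(w,*p,z); print(n,X.round(1),case(X).round(1))
print(world(67,.8))
```

```text
barL [509.4 -31.5 108. ] [ 67.1 -23.6]
barR [516.2  14.1 108. ] [67.1 22.6]
[512.88196  -7.4217 ]
```

Call:
drive_tool(steps="0 0 5 0 0 0;0 0 15 0 0 0;0 0 15 0 0 0;3 -0.4 0 0 0 0;2 -0.4 0 0 0 0;0 0 0 0 0 0;0 0 0 0 0 0;0 0 0 0 0 0", jaw=1)

```text
t: 5.8
eef_pos: [512.4, -7.4, 146.0]
orientation: [-0.0, 0.075, 0.997, 0.0]
ft_force: [-0.5, 0.9, 0.5]
grip_width: 0.997
grasp_force: 0.0
```

Call:
drive_tool(steps="2 -1.3 -10 0 0 0;0 0 -10 0 0 0;0 0 -10 0 0 0;0 0 -9 0 0 0;0 0 -8 0 0 0;0 0 -5 0 0 0;0 0 0 0 0 0")

```text
t: 6.68
eef_pos: [514.4, -8.7, 93.9]
orientation: [-0.0, 0.074, 0.997, 0.0]
ft_force: [0.5, -0.0, 0.8]
grip_width: 0.999
grasp_force: 0.0
```

Call:
drive_tool(steps="0 0 0 0 0 0;0 0 0 0 0 0;0 0 0 0 0 0;0 0 0 0 0 0;0 0 0 0 0 0", jaw=0.4, newtons=20)

```text
t: 7.3
eef_pos: [514.9, -8.9, 94.5]
orientation: [0.0, 0.074, 0.997, -0.0]
ft_force: [-0.6, -1.2, 0.6]
grip_width: 0.529
grasp_force: 25.2
```

Run:
```python
from h import *
S=save('wrist','w3.png'); save('scene','s3.png'); c=cv2.imread('pics/w3.png')[140:420,180:460]
b=cv2.resize(cv2.imread('pics/s3.png')[160:285,220:320],None,fx=4,fy=4)
c=cv2.resize(c,(400,400)); b=cv2.copyMakeBorder(b[:400],0,max(0,400-b.shape[0]),0,0,0)
cv2.imwrite('pics/w3c.png',np.hstack([c,b])); print(S['s']['ft_force'],S['s']['wrist_torque'],case(S['s']['eef_pos']))
```

```text
[-0.62565534 -1.23483557  0.61451287] [-0.19744724 -0.09022781  0.00792903] [69.24472175 -0.37877046]
```

View pics/w3c.png

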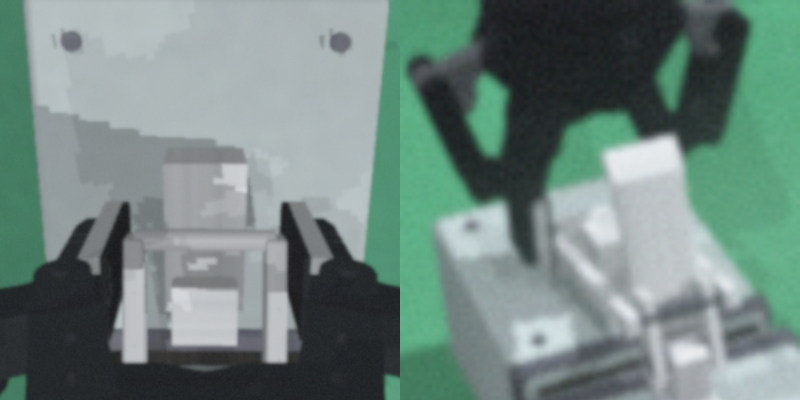

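The loop is pinched at 45 mm. In the wrist crop the bar is at v≈232–248, clear to the -x side of the lip (its edge at v≈280), with the sill under it. Next I compute the bar's offset from the lip.

Run:
```python
from h import *
w=load('w3.png')
f=lambda u,v:(180+.7*u,140+.7*v)
for n,p,z in [('bar-',(205,232),108),('bar+',(205,249),108),('lip',(205,281),117.5),('sill',(205,149),101.5),('sillface',(205,163),97)]:
    X=onz(w,*f(*p),z); print(n,case(X).round(1))
# z of bar from post-face-constraint: bar width end-to-end 46 at (123..288)
for z in (100,105,110,115,120): print(z,case(onz(w,*f(123,240),z))-case(onz(w,*f(288,240),z)))
```

```text
bar- [65.1 -0.7]
bar+ [70.4 -0.7]
lip [74.9 -0.7]
sill [42.6 -0.7]
sillface [48.2 -0.7]
100 [ 3.39068609e-03 -4.97311409e+01]
105 [ 3.26708087e-03 -4.79182251e+01]
110 [ 3.14347565e-03 -4.61053092e+01]
115 [ 3.01987043e-03 -4.42923933e+01]
120 [ 2.89626521e-03 -4.24794775e+01]
```

Call:
drive_tool(steps="0 0 -1.5 0 0 0;2 -0.3 0 0 0 0;2 -0.3 0 0 0 0;0 0 0 0 0 0")

```text
t: 7.9
eef_pos: [516.9, -9.1, 92.3]
orientation: [-0.002, 0.074, 0.997, 0.0]
ft_force: [-4.7, -2.2, 0.4]
grip_width: 0.528
grasp_force: 25.4
```

Call:
drive_tool(steps="1 -0.15 0 0 0 0;1 -0.15 0 0 0 0;1 -0.15 0 0 0 0;0 0 0 0 0 0")

```text
t: 8.4
eef_pos: [522.1, -9.9, 92.9]
orientation: [0.0, 0.074, 0.997, -0.0]
ft_force: [-2.5, -2.3, 0.1]
grip_width: 0.526
grasp_force: 25.3
```

Call:
drive_tool(steps="1 -0.15 0 0 0 0;1 -0.15 0 0 0 0;0 0 0 0 0 0")

```text
t: 8.78
eef_pos: [524.0, -10.2, 92.8]
orientation: [0.0, 0.074, 0.997, -0.0]
ft_force: [-2.1, -0.9, -0.2]
grip_width: 0.53
grasp_force: 25.3
```

Call:
drive_tool(steps="1 -0.15 0 0 0 0;0 0 0 0 0 0")

```text
t: 9.02
eef_pos: [524.8, -10.3, 92.8]
orientation: [0.0, 0.074, 0.997, -0.0]
ft_force: [-3.7, -2.4, 0.5]
grip_width: 0.532
grasp_force: 25.3
```

Call:
drive_tool(steps="1 -0.15 0 0 0 0;0 0 0 0 0 0")

```text
t: 9.28
eef_pos: [525.8, -10.4, 92.8]
orientation: [0.0, 0.074, 0.997, -0.0]
ft_force: [-2.8, -1.3, -0.0]
grip_width: 0.531
grasp_force: 25.2
```

Call:
drive_tool(steps="1 -0.15 0 0 0 0;0 0 0 0 0 0")

```text
t: 9.52
eef_pos: [526.7, -10.6, 92.8]
orientation: [0.0, 0.074, 0.997, -0.0]
ft_force: [-4.5, -2.6, -0.4]
grip_width: 0.531
grasp_force: 25.2
```

Call:
drive_tool(steps="1 -0.15 0 0 0 0;0 0 0 0 0 0")

```text
t: 9.78
eef_pos: [527.0, -10.6, 92.7]
orientation: [-0.001, 0.074, 0.997, 0.0]
ft_force: [-4.8, -2.6, -0.7]
grip_width: 0.529
grasp_force: 25.3
```

Call:
drive_tool(steps="1 -0.15 0 0 0 0;0 0 0 0 0 0")

```text
t: 10.02
eef_pos: [527.0, -10.6, 92.6]
orientation: [-0.002, 0.074, 0.997, 0.0]
ft_force: [-6.5, -2.2, 1.7]
grip_width: 0.529
grasp_force: 25.4
```

Call:
drive_tool(steps="1 -0.15 0 0 0 0;0 0 0 0 0 0")

```text
t: 10.28
eef_pos: [527.0, -10.6, 92.5]
orientation: [-0.003, 0.074, 0.997, 0.0]
ft_force: [-8.4, -2.5, 1.9]
grip_width: 0.53
grasp_force: 25.5
```

Call:
drive_tool(steps="1 -0.15 0 0 0 0;1 -0.15 0 0 0 0;0 0 0 0 0 0")

```text
t: 10.65
eef_pos: [527.1, -10.6, 92.3]
orientation: [-0.005, 0.074, 0.997, 0.0]
ft_force: [-10.6, -2.2, 3.4]
grip_width: 0.532
grasp_force: 25.7
```

Run:
```python
from h import *
S=save('wrist','w4.png'); save('scene','s4.png'); save('top','t4.png'); c=cv2.imread('pics/w4.png')[200:400,220:420]
b=cv2.resize(cv2.imread('pics/s4.png')[180:280,230:330],(400,400),interpolation=cv2.INTER_CUBIC)
c=cv2.resize(c,(400,400))
cv2.imwrite('pics/w4c.png',np.hstack([c,b])); print(S['s']['ft_force'],S['s']['wrist_torque'],case(S['s']['eef_pos']),S['s']['eef_pos'])
```

```text
[-10.61377053  -2.17462795   3.37198323] [-0.42210942  1.5874993  -0.15487727] [81.52058151 -0.19565177] [527.07601247 -10.56274502  92.29328674]
```

View pics/w4c.png

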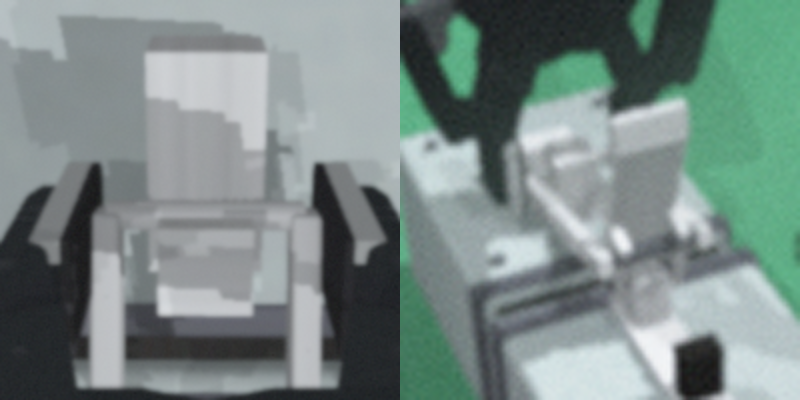

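Run:
```python
from h import *
w=load('w4.png'); f=lambda u,v:(220+u/2,200+v/2)
for n,p,zs in [('barnear',(130,203),(104,107,110,115)),('barfar',(130,228),(107,)),('lipedge',(205,230),(112.5,117.5)),('lipback',(205,316),(117.5,)),('sill',(205,52),(101.5,)),('silltopmeet',(205,203),(101.5,))]:
    print(n,[(z,case(onz(w,*f(*p),z))[0].round(1)) for z in zs])
for z in (104,107,110,115,120): print(z,(case(onz(w,*f(93,215),z))-case(onz(w,*f(321,215),z)))[1])
# predicted v for bar edges if seated
for d,z in [(78.5-3,107),(78.5+3,107),(75.5,112.5),(75.5,117.5)]:
    x=world(d,0); u,v=proj(w,[*x,z]); print(d,z,(v-200)*2)
g=cv2.imread('pics/w4.png',0)[295:322,255:392]
for k in (270,285,305,322,340,365,375): print(k,cv2.imread('pics/w4.png',0)[296:322,k].tolist())
```

```text
barnear [(104, np.float64(78.0)), (107, np.float64(76.6)), (110, np.float64(75.2)), (115, np.float64(72.8))]
barfar [(107, np.float64(82.1))]
lipedge [(112.5, np.float64(79.7)), (117.5, np.float64(77.1))]
lipback [(117.5, np.float64(95.2))]
sill [(101.5, np.float64(46.9))]
silltopmeet [(101.5, np.float64(79.2))]
104 -46.860903569953095
107 -45.79349134075338
110 -44.72607911155365
115 -42.94705872955414
120 -41.16803834755465
75.5 107 198.140551631398
81.5 107 225.53592507869143
75.5 112.5 210.41289900541824
75.5 117.5 222.44267027799378
270 [51, 51, 49, 49, 49, 55, 66, 82, 98, 107, 111, 122, 130, 137, 138, 138, 137, 138, 139, 138, 138, 138, 137, 138, 138, 137]
285 [118, 118, 118, 118, 118, 123, 127, 132, 134, 138, 142, 146, 148, 146, 147, 145, 144, 142, 148, 154, 151, 142, 136, 136, 137, 141]
305 [161, 159, 158, 151, 139, 138, 143, 150, 154, 158, 163, 166, 158, 139, 127, 123, 121, 127, 138, 151, 156, 158, 156, 157, 158, 155]
322 [158, 157, 157, 149, 140, 137, 143, 148, 154, 159, 164, 166, 158, 139, 129, 124, 123, 129, 142, 158, 169, 172, 172, 172, 170, 171]
340 [156, 155, 154, 146, 137, 137, 142, 147, 146, 141, 142, 144, 141, 136, 129, 127, 128, 131, 144, 160, 168, 171, 172, 171, 170, 171]
365 [177, 177, 173, 166, 151, 141, 142, 150, 157, 161, 167, 169, 166, 164, 165, 163, 160, 157, 151, 143, 143, 141, 141, 140, 141, 142]
375 [140, 134, 126, 124, 123, 121, 118, 110, 106, 105, 114, 124, 143, 158, 167, 170, 171, 172, 172, 170, 171, 171, 172, 172, 170, 172]
```

In front of the lip only about 8 px of the bar show, against about 16 px beside it, so the bar sits under the lip. It met a firm stop at the post with about 10 N. Next I relax the pull, let go, and rise straight up.

Call:
drive_tool(steps="-1.5 0.2 0 0 0 0;-1.5 0.2 0 0 0 0;-1 0.1 0 0 0 0;0 0 0 0 0 0")

```text
t: 11.3
eef_pos: [527.1, -10.6, 92.6]
orientation: [-0.001, 0.074, 0.997, 0.0]
ft_force: [-4.4, -1.1, -1.7]
grip_width: 0.53
grasp_force: 25.2
```

Call:
drive_tool(steps="0 0 0 0 0 0;0 0 0 0 0 0;0 0 0 0 0 0;0 0 0 0 0 0;0 0 2 0 0 0;0 0 8 0 0 0;0 0 12 0 0 0;0 0 15 0 0 0", jaw=0.9)

```text
t: 12.3
eef_pos: [527.7, -10.8, 130.9]
orientation: [0.0, 0.074, 0.997, -0.0]
ft_force: [-0.2, 0.6, 0.7]
grip_width: 0.901
grasp_force: 0.0
```

Call:
drive_tool(steps="0 0 25 0 0 0;0 0 30 0 0 0;0 0 35 0 0 0;-5 30 10 0 0 0;-5 50 0 0 0 0;-5 50 0 0 0 0;0 0 0 0 0 0")

```text
t: 13.18
eef_pos: [511.7, 122.1, 231.0]
orientation: [0.0, 0.072, 0.997, 0.0]
ft_force: [-0.7, -0.2, 0.4]
grip_width: 0.9
grasp_force: 0.0
```

Run:
```python
from h import *
S=save('scene','s5.png'); save('top','t5.png')
b=cv2.resize(cv2.imread('pics/s5.png')[180:280,230:330],(400,400),interpolation=cv2.INTER_CUBIC)
c=cv2.resize(cv2.imread('pics/t5.png')[200:320,310:390],(400,600),interpolation=cv2.INTER_CUBIC)
b=cv2.copyMakeBorder(b,0,200,0,0,0)
cv2.imwrite('pics/w5c.png',np.hstack([c,b])); print(S['s']['ft_force'],S['s']['eef_pos'])
```

```text
[-0.66085542 -0.17389276  0.37573189] [511.74316719 122.09399896 230.96755063]
```

View pics/w5c.png

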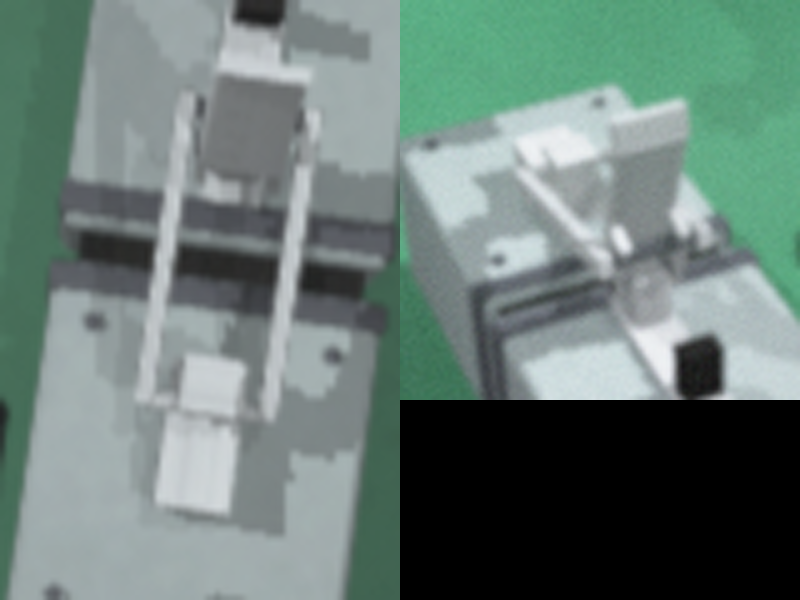

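The bar lies under the lip: in the top crop it is hidden behind the lip at v≈390–415. The lever now leans to +x, with its face at (205–305, 83–180) and its end band near v≈60–83.

Run:
```python
from h import *
T=load('t5.png');S=load('s5.png')
ta=lambda u,v:(310+u/5,200+v/5); sb=lambda u,v:(230+(u-400)/4,180+v/4)
for n,a,b in [('endL',(218,62),(686,100)),('endR',(312,72),(612,122)),('bendL',(214,78),(688,130)),('bendR',(306,84),(617,150)),('pinR',(318,112),(600,235))]:
    X,g=tri(T,ta(*a),S,sb(*b)); print(n,X.round(1),g.round(1),case(X).round(1))
# predicted end points versus angle, pivot 162..168
for p in (160,164,168):
  for a in (.9,1.1,1.3,1.5):
    c,s=np.cos(a),np.sin(a)
    print(p,a,'tip',(p+68*c-13*s).round(1),(109+68*s+13*c).round(1),'pin',(p+20*np.cos(a-.1)).round(1),(109+20*np.sin(a-.1)).round(1))
```

```text
endL [621.9 -10.2 189. ] 0.2 [175.2  14.3]
endR [618.5 -38.2 188.6] 0.4 [176.1 -14. ]
bendL [620.   -9.2 174.7] 1.5 [173.2  14.9]
bendR [617.5 -37.1 175.6] 0.9 [174.9 -12.9]
pinR [614.9 -44.3 139.1] 0.3 [173.4 -20.5]
160 0.9 tip 192.1 170.3 pin 173.9 123.3
160 1.1 tip 179.3 175.5 pin 170.8 125.8
160 1.3 tip 165.7 178.0 pin 167.2 127.6
160 1.5 tip 151.8 177.7 pin 163.4 128.7
164 0.9 tip 196.1 170.3 pin 177.9 123.3
164 1.1 tip 183.3 175.5 pin 174.8 125.8
164 1.3 tip 169.7 178.0 pin 171.2 127.6
164 1.5 tip 155.8 177.7 pin 167.4 128.7
168 0.9 tip 200.1 170.3 pin 181.9 123.3
168 1.1 tip 187.3 175.5 pin 178.8 125.8
168 1.3 tip 173.7 178.0 pin 175.2 127.6
168 1.5 tip 159.8 177.7 pin 171.4 128.7
```

Run:
```python
from h import *
p,s=164.5,62
print('start',world(150,0))
prev=None
for a in np.arange(1.22,-.01,-.122/2):
    x=p+s*np.cos(a)-13*np.sin(a)-11; z=109+s*np.sin(a)+13*np.cos(a)
    w=np.array([*world(x,0),z]); print(round(a,2),x.round(1),w.round(1),None if prev is None else (w-prev).round(1)); prev=w
```

```text
start [594.85  -20.555]
1.22 162.6 [607.3 -22.4 171.7] None
1.16 166.4 [611.1 -23.  171. ] [ 3.8 -0.6 -0.7]
1.1 170.2 [614.8 -23.6 170.1] [ 3.7 -0.6 -0.9]
1.04 173.9 [618.4 -24.1 169. ] [ 3.7 -0.5 -1.1]
0.98 177.5 [622.  -24.6 167.6] [ 3.6 -0.5 -1.4]
0.92 181.0 [625.5 -25.2 166.1] [ 3.5 -0.5 -1.6]
0.85 184.4 [628.9 -25.7 164.3] [ 3.4 -0.5 -1.8]
0.79 187.7 [632.2 -26.2 162.3] [ 3.3 -0.5 -2. ]
0.73 190.9 [635.3 -26.6 160.1] [ 3.2 -0.5 -2.2]
0.67 194.0 [638.3 -27.1 157.7] [ 3.  -0.5 -2.4]
0.61 196.9 [641.2 -27.5 155.2] [ 2.9 -0.4 -2.6]
0.55 199.6 [643.9 -27.9 152.4] [ 2.7 -0.4 -2.7]
0.49 202.2 [646.4 -28.3 149.6] [ 2.5 -0.4 -2.9]
0.43 204.5 [648.8 -28.7 146.5] [ 2.4 -0.4 -3. ]
0.37 206.7 [651.  -29.  143.3] [ 2.2 -0.3 -3.2]
0.31 208.7 [652.9 -29.3 140. ] [ 2.  -0.3 -3.3]
0.24 210.5 [654.7 -29.6 136.6] [ 1.8 -0.3 -3.4]
0.18 212.1 [656.3 -29.8 133.1] [ 1.6 -0.2 -3.5]
0.12 213.5 [657.6 -30.  129.4] [ 1.3 -0.2 -3.6]
0.06 214.6 [658.7 -30.2 125.8] [ 1.1 -0.2 -3.7]
0.0 215.5 [659.6 -30.3 122. ] [ 0.9 -0.1 -3.8]
```

Call:
drive_tool(steps="20 -40 0 0 0 0;20 -40 0 0 0 0;21 -40 0 0 0 0;22 -22 0 0 0 0;0 0 -20 0 0 0;0 0 -20 0 0 0;0 0 -19 0 0 0;0 0 0 0 0 0", jaw=0)

```text
t: 14.28
eef_pos: [594.5, -24.4, 169.6]
orientation: [-0.002, 0.076, 0.997, 0.0]
ft_force: [-0.7, -0.4, -0.3]
grip_width: 0.005
grasp_force: 0.0
```

Call:
drive_tool(steps="1 3 1 0 0 0;3 -0.5 0 0 0 0;3 -0.4 0 0 0 0;2 -0.3 0 0 0 0;2 -0.3 0 0 0 0;0 0 0 0 0 0")

```text
t: 15.02
eef_pos: [606.4, -21.2, 171.9]
orientation: [-0.0, 0.074, 0.997, 0.0]
ft_force: [-0.2, 0.4, 1.2]
grip_width: -0.0
grasp_force: 0.9
```

Call:
drive_tool(steps="2 -0.3 0 0 0 0;2 -0.3 0 0 0 0;2 -0.3 0 0 0 0;0 0 0 0 0 0")

```text
t: 15.52
eef_pos: [609.6, -21.6, 171.3]
orientation: [-0.004, 0.074, 0.997, 0.0]
ft_force: [-8.3, 0.4, 5.2]
grip_width: -0.003
grasp_force: 4.3
```

Call:
drive_tool(steps="2 -0.3 -0.5 0 0 0;2 -0.3 -0.5 0 0 0;2 -0.3 -0.5 0 0 0;0 0 0 0 0 0")

```text
t: 16.02
eef_pos: [614.8, -22.4, 170.1]
orientation: [-0.005, 0.074, 0.997, 0.0]
ft_force: [-9.7, 1.0, 7.3]
grip_width: -0.001
grasp_force: 5.8
```

Call:
drive_tool(steps="2 -0.3 -1 0 0 0;2 -0.3 -1 0 0 0;2 -0.3 -1 0 0 0;0 0 0 0 0 0")

```text
t: 16.52
eef_pos: [622.1, -23.6, 167.7]
orientation: [-0.003, 0.074, 0.997, 0.0]
ft_force: [-8.3, 0.4, 7.7]
grip_width: -0.002
grasp_force: 5.5
```

Call:
drive_tool(steps="3.5 -0.5 -1.6 0 0 0;3.4 -0.5 -1.8 0 0 0;3.3 -0.5 -2 0 0 0;3.2 -0.5 -2.2 0 0 0;0 0 0 0 0 0")

```text
t: 17.15
eef_pos: [636.4, -25.8, 159.8]
orientation: [-0.002, 0.074, 0.997, 0.0]
ft_force: [-5.9, -0.2, 4.8]
grip_width: -0.002
grasp_force: 3.8
```

Call:
drive_tool(steps="3 -0.5 -2.4 0 0 0;2.9 -0.5 -2.6 0 0 0;2.7 -0.4 -2.8 0 0 0;0 0 0 0 0 0")

```text
t: 17.65
eef_pos: [645.6, -27.2, 151.8]
orientation: [-0.001, 0.074, 0.997, 0.0]
ft_force: [-3.9, 0.3, 3.7]
grip_width: 0.0
grasp_force: 2.7
```

Call:
drive_tool(steps="2.4 -0.4 -3 0 0 0;2.2 -0.3 -3.2 0 0 0;2 -0.3 -3.3 0 0 0;1.8 -0.3 -3.4 0 0 0;0 0 0 0 0 0")

```text
t: 18.27
eef_pos: [656.2, -28.9, 138.6]
orientation: [0.001, 0.075, 0.997, -0.0]
ft_force: [0.4, -0.4, 1.1]
grip_width: 0.0
grasp_force: 0.4
```

Call:
drive_tool(steps="1.5 -0.2 -3.5 0 0 0;1.2 -0.2 -3.5 0 0 0;1 -0.2 -3 0 0 0;0 0 0 0 0 0")

```text
t: 18.77
eef_pos: [658.7, -29.3, 128.4]
orientation: [-0.0, 0.074, 0.997, 0.0]
ft_force: [-0.5, 1.4, 0.5]
grip_width: -0.0
grasp_force: 0.0
```

Call:
drive_tool(steps="1 -0.1 -2 0 0 0;0.5 -0.1 -2 0 0 0;0 0 0 0 0 0")

```text
t: 19.15
eef_pos: [660.1, -29.5, 124.7]
orientation: [-0.0, 0.074, 0.997, 0.0]
ft_force: [0.3, -0.1, -0.8]
grip_width: 0.001
grasp_force: 0.0
```

It has gone past centre, so I press gently until it is flat.

Call:
drive_tool(steps="0 0 -1.5 0 0 0;0 0 -1 0 0 0;0 0 0 0 0 0")

```text
t: 19.52
eef_pos: [660.2, -29.4, 122.4]
orientation: [-0.0, 0.074, 0.997, 0.0]
ft_force: [-0.1, -0.5, -0.2]
grip_width: -0.001
grasp_force: 0.0
```

Call:
drive_tool(steps="0 0 -1 0 0 0;0 0 -1 0 0 0;0 0 0 0 0 0")

```text
t: 19.9
eef_pos: [660.4, -29.5, 122.0]
orientation: [0.0, 0.074, 0.997, -0.0]
ft_force: [-2.3, 0.2, 6.7]
grip_width: -0.001
grasp_force: 3.5
```

Call:
drive_tool(steps="0 0 -1 0 0 0;0 0 -1 0 0 0;0 0 0 0 0 0")

```text
t: 20.27
eef_pos: [660.4, -29.5, 121.9]
orientation: [0.001, 0.074, 0.997, -0.0]
ft_force: [-4.5, 0.7, 15.0]
grip_width: -0.003
grasp_force: 7.6
```

Call:
drive_tool(steps="0 0 3 0 0 0;0 0 5 0 0 0;0 0 15 0 0 0;0 0 30 0 0 0;0 0 40 0 0 0;-20 40 20 0 0 0;-20 50 0 0 0 0;-20 50 0 0 0 0")

```text
t: 21.28
eef_pos: [600.1, 111.6, 232.8]
orientation: [0.001, 0.075, 0.997, 0.0]
ft_force: [0.1, 0.4, 0.5]
grip_width: -0.003
grasp_force: 0.0
```

Run:
```python
from h import *
T=save('top','t6.png'); print(T['s']['ft_force'],T['s']['eef_pos'],T['s']['t'])
for f in('t5.png','t6.png'):
    d=load(f); g=cv2.cvtColor(d['image'],cv2.COLOR_RGB2GRAY)
    for c,z,lo,hi in[(-40,85,95,150),(0,122,110,250),(-20,112,60,190),(0,101.5,30,100)]:
        print(f,c,z,lo,[int(g[int(round(v)),int(round(u))]) for u,v in (proj(d,[*world(a,c),z]) for a in range(lo,hi,3))])
```

```text
[0.07341089 0.41879875 0.50963353] [600.12082633 111.57210393 232.80479225] 21.275
t5.png -40 85 95 [168, 171, 110, 87, 142, 171, 127, 93, 91, 81, 45, 43, 49, 81, 145, 95, 93, 75, 85]
t5.png 0 122 110 [89, 84, 83, 73, 42, 41, 65, 126, 120, 83, 78, 90, 126, 126, 100, 109, 118, 118, 117, 117, 117, 117, 116, 112, 111, 167, 207, 203, 187, 185, 161, 48, 31, 45, 46, 66, 160, 163, 163, 164, 163, 163, 163, 163, 163, 162, 161]
t5.png -20 112 60 [130, 131, 131, 130, 131, 133, 150, 185, 174, 191, 193, 191, 191, 193, 190, 192, 194, 193, 191, 194, 195, 192, 192, 196, 197, 185, 194, 196, 197, 193, 197, 198, 197, 194, 157, 154, 154, 155, 191, 197, 173, 170, 170, 172]
t5.png 0 101.5 30 [169, 169, 170, 170, 163, 125, 190, 210, 208, 209, 209, 209, 207, 207, 193, 186, 176, 200, 199, 205, 208, 206, 179, 154]
t6.png -40 85 95 [130, 130, 131, 130, 130, 89, 92, 128, 129, 92, 72, 67, 55, 78, 117, 75, 73, 73, 85]
t6.png 0 122 110 [113, 113, 110, 74, 64, 63, 63, 101, 91, 65, 61, 85, 135, 134, 105, 134, 203, 204, 200, 139, 168, 200, 206, 205, 204, 206, 204, 204, 203, 205, 203, 202, 202, 204, 201, 200, 199, 202, 199, 198, 197, 191, 182, 183, 183, 162, 161]
t6.png -20 112 60 [128, 129, 129, 131, 131, 130, 130, 131, 132, 136, 194, 184, 154, 158, 154, 151, 152, 154, 154, 174, 184, 190, 198, 193, 196, 192, 196, 197, 195, 191, 198, 181, 158, 150, 150, 150, 150, 150, 151, 150, 150, 150, 156, 163]
t6.png 0 101.5 30 [167, 168, 169, 168, 168, 170, 164, 143, 150, 209, 209, 209, 208, 208, 208, 208, 200, 193, 190, 184, 201, 203, 205, 183]
```

The cap has moved about 9 mm towards +x. The lever reads flat over its whole length, the bar has moved with the keeper, and the robot is clear.

```bash
python3 -c "
from bench import workorder; print(workorder.hand_in())"
```

```text
the job is handed in; nothing more can be done
None
```

The latch is shut: the loop caught under the keeper's lip at about 10 N, the lever went past centre and was pressed flat at about 15 N, the cap drew in about 9 mm, and the arm stood clear at hand-in (about 21 s used; result not shown).

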